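# Fire the spring plug setter on a lab bench

## Task

A steel grinding tube is clamped in the spring plug setter with its white plug still standing proud. Draw the setter's striker back by its upright black handle until the sear catches and holds it, let go, then press the round trip pad to fire the striker and drive the plug fully home.

Things in the scene. Friction and masses are not known exactly. Their poses are not given: they have to be found in the camera images.
- draw_handle (a point): Middle of the upright black handle plate at the setter's end nearest the robot: 12 mm thick along the stroke, 34 wide, top 108 mm over the bench, this point at 88 mm; under 57 mm it joins the striker bar. x: stroke, from handle to tube; y: across; z: up. Drawn level along -x (towards the robot), against a spring of 6 to 14 N. At rest, free for 50 mm around above 65 mm. The setter is fixed, turned up to 23 degrees.
- trip_pad (a point): Top centre of the trip pad, a dark steel disc of 32 mm diameter on the tail of the rocking sear lever, about 160 mm from the handle at the start, towards the tube. About 79 mm over the bench at the start, it rises to 88 mm when the sear catches. From there press it straight down with about 10 N, up to 12 N (do not stop at less): the striker fires at 10 mm; firm stop at 13 mm.
- striker (a joint): How far the striker and handle are drawn back, m: 0.007 to 0.010 at the start, resting on the proud plug; the sear drops in once it is drawn past about 0.062 and then holds it at 0.058 when let go; firm stop at 0.072. Let go sooner, it springs forward again. 0: fully forward.
- plug (a joint): How far the white plug (22 mm diameter) is driven into the mouth of the steel tube at the setter's far end, m: 0 to 0.003 at the start, 7 to 10 mm proud; 0.010 is fully home, flush. It is tight (20 N) and stays where it is driven.

How it is judged:
By the outcome, as a careful person would: the job done as asked, in the order asked, and still so for the second after the job is handed in, with the robot touching nothing.
It also fails if it takes over 42 s, if anything falls off the work surface, if the arm or the gripper's body presses on something with over 40 N, if the wrist force passes 120 N, or if a joint passes its speed limit or range.

## Robot

A 6-joint arm with a two-finger parallel gripper is mounted at the origin on the work surface. World frame = base frame: x ahead of the robot, y to its left, z up, the work surface at z = 0. Lengths are in m, angles in rad, forces in N, time in s.
With the tool pointing down it reaches from about 0.35 to 0.975 m from the base axis. Payload 4.9 kg.
Tool frame: the origin (TCP) lies at the very end of the fingers, on their centre line; the grasp point (between the pads) lies 19 mm behind it; z points along the fingers, y is the line along which they close (so a half turn about z gives the same grasp; the last joint's range is limited). The gripper opens to 85 mm and grips with 20 to 120 N. Pads are 22 mm wide; open, the fingers measure 114 mm over their backs; the gripper's body (76 mm by 85 mm) begins 54 mm behind the grasp point. The pads swing forward as they close: fully open they stand 13 mm farther back than shut.
Start: joints at [-1.272, 0.053, 1.613, -0, 1.476, -0.119], TCP at [0.254, -0.571, 0.205] pointing down, gripper open.
Joint ranges: [-3.01, 3.01], [-1.01, 2.22], [0.06, 2.58], [-1.02, 4.17], [0.09, 2.62], [-3.14, 3.14]. Speed limits (rad/s): [2.57, 2.57, 3.14, 3.14, 3.14, 3.14].

## Interface

Orientations are given as a rotation vector (axis times angle).
In Python, from station import get_obs, get_image, finish_job gives the robot as it stands. The module is installed in compiled form; this text tells all that it offers.
- The arm moves only by the tool carry_out, never from a script. Its argument "rows" is a list of rows, each a list of 7 numbers: the turn, a rotation vector about the tool's x, y, z as a fraction of full scale, then the shift along the tool's x, y, z as a fraction of full scale, then the closure, from -1 (fully open) to 1 (shut). A call has 1 to 5 rows; each row is the pose to reach, as a shift and turn from the pose commanded when the call began, along the tool's axes at that moment, turning the shorter way round; what a row does not reach only later rows make up. Full scale, the value 1, is 300 mm for a shift and pi rad for a turn. A row lasts 1/10 s, in which the tool goes at most 50 mm and 8.59 degrees, less where a joint would pass 70% of its speed; a pose out of reach is approached as far as the arm can. A call with a number of a shift or a turn outside -1 to 1 is refused whole. A call with a gripper value outside its range is refused whole. The fingers move at their own pace and stop on an object; "force" is the grip in N (left out, the last holds). Time passes only in rows, so rows that repeat a pose let the fingers close. It gives the time, the measured TCP pose, the force, the opening and the grip force at its end, in the units of the state.
- get_obs(): the state, without advancing time (a new reading comes with each control period).
- get_image(name): name is "scene" or "top" or "wrist"; returns a dict with "img" (480x640x3 uint8, blue, green, red), "mtx" (3x3 intrinsics, pixels), "R" (3x3) and "t" (3): a world point X has camera coordinates R X + t. Camera axes: x right, y down, z forward; pixel columns grow to the right and rows downward; lengths in m; the calibration is good to about 2 mm. A picture is of the moment at which its call begins. There is no depth.
- finish_job(): hands the job in; it is judged then, once.
The state is a dict: "t": time; "q": joint angles; "dq": joint speeds; "effort": joint torques, N m; "tool_pos": TCP position; "tool_rot": TCP orientation; "contact_force": force on the tool from outside, world axes, zero at the start; "wrist_torque": the same for the moment, N m; "opening": finger opening in m; "grip_force": force on a finger pad.
Only numpy, scipy, OpenCV 4.12 (cv2) and the standard library are available. Lean on these libraries where they do the work, as an engineer would, in place of code of your own. Each camera call takes 0.05 s, during which the arm holds its last target. There are 200 camera calls.

## Working session

There is one attempt and no reset: what is moved stays moved. The work goes in short steps, Python scripts to look and compute and a tool call to move; the robot and the scene stay as the last step left them, time stands still between calls to the robot, and variables do not carry over. Pictures are saved under pics/ and viewed, at most 10 in all, crops included, and the job is handed in when it is done.

Besides the shell and the picture viewer there is one more tool, called by a JSON object that holds its "api" and its "payload". carry_out: Moves the arm, as the interface text tells. Shift numbers are shares of 300 mm and turn numbers shares of pi rad, none past 1 either way. Its arguments: {"type":"object","properties":{"rows":{"type":"array"},"force":{"type":"number"}},"required":["rows"]}

```bash
mkdir -p pics; cat > h.py <<'E'
import numpy as np, cv2
from scipy.spatial.transform import Rotation as Ro
from station import get_obs, get_image
def grab(n,f):
    d=get_image(n); cv2.imwrite('pics/'+f+'.png',d['img']); np.savez('pics/'+f,mtx=d['mtx'],R=d['R'],t=d['t'],img=d['img']); return d
def ray(d,u,v):
    R=d['R'];c=-R.T@d['t'];r=R.T@np.linalg.solve(d['mtx'],[u,v,1.]);return c,r/np.linalg.norm(r)
def onz(d,u,v,z):
    c,r=ray(d,u,v);return c+r*(z-c[2])/r[2]
def tri(obs):
    A=0;b=0
    for d,u,v in obs:
        c,r=ray(d,u,v);P=np.eye(3)-np.outer(r,r);A=A+P;b=b+P@c
    x=np.linalg.solve(A,b)
    return x,[np.linalg.norm((np.eye(3)-np.outer(ray(*o)[1],ray(*o)[1]))@(x-ray(*o)[0])) for o in obs]
def proj(d,X):
    p=d['mtx']@(d['R']@X+d['t']);return p[:2]/p[2]
def totool(target,R=None):
    o=get_obs();T=Ro.from_rotvec(o['tool_rot']);return T.inv().apply(np.array(target)-o['tool_pos'])/0.3
E
python3 - <<'E'
from h import *
for n in ['scene','top']: 
    d=grab(n,n+'1'); print(n,-d['R'].T@d['t'])
o=get_obs(); print(o['t'],o['tool_rot'],Ro.from_rotvec(o['tool_rot']).as_matrix().round(3))
E
```

```text
scene [0.81261265 0.3420627  0.6142868 ]
top [0.56012913 0.0274602  0.72839462]
0.1 [-3.07146106e+00 -6.51169537e-01  2.58376212e-04] [[ 0.914  0.406 -0.001]
 [ 0.406 -0.914  0.002]
 [ 0.    -0.002 -1.   ]]
```

View pics/scene1.png

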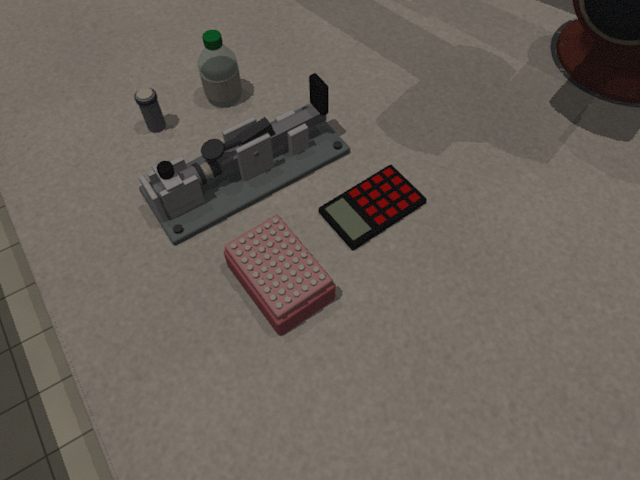

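View pics/top1.png

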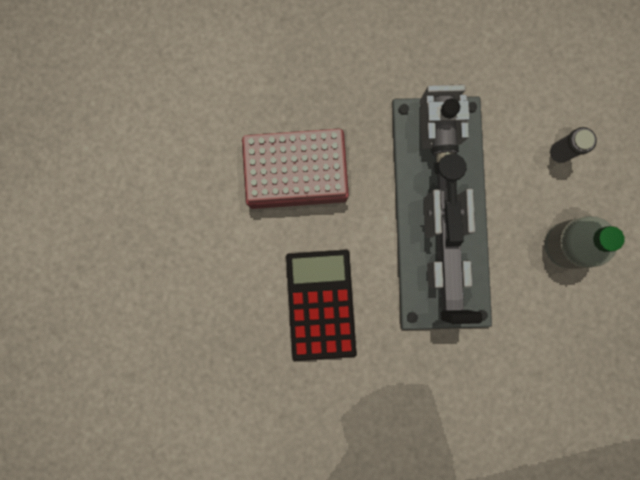

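The scene view shows the handle near (318,95), the trip pad at (213,149) and the plug at (207,168). In the top view the handle is near (465,317) and the pad at (452,166). I'll zoom in on both.

```bash
python3 - <<'E'
from h import *
a=np.load('pics/scene1.npz');b=np.load('pics/top1.npz')
f=lambda d,x,y,w,h:cv2.convertScaleAbs(cv2.resize(d['img'][y:y+h,x:x+w],None,fx=6,fy=6,interpolation=cv2.INTER_CUBIC),alpha=1.8)
im=np.vstack([np.hstack([f(a,295,65,60,50),f(b,435,295,60,50)]),np.hstack([f(a,185,130,60,50),f(b,425,145,60,50)])])
cv2.imwrite('pics/z1.png',im)
print(tri([(a,213,149),(b,452,166)]))
E
```

```text
(array([ 0.68600705, -0.12205877,  0.07779457]), [np.float64(3.2519252758782205e-05), np.float64(3.251925275889107e-05)])
```

View pics/z1.png

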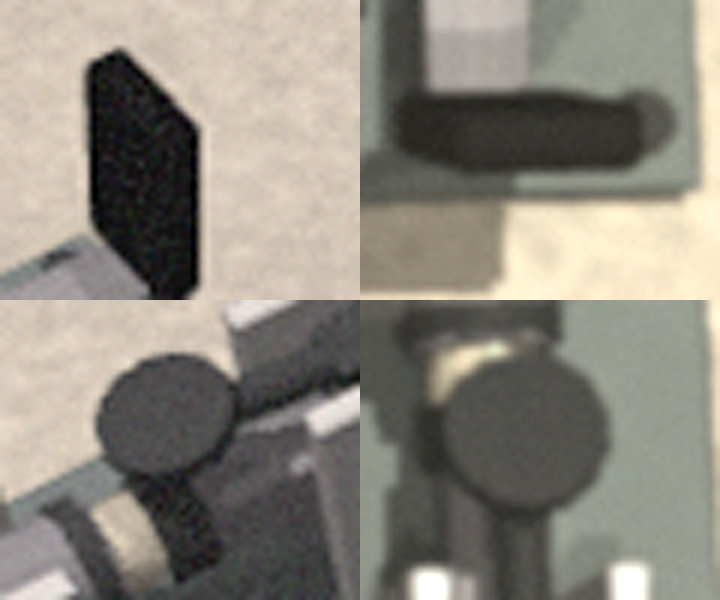

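```bash
python3 - <<'E'
from h import *
a=np.load('pics/scene1.npz');b=np.load('pics/top1.npz')
S=lambda x,y:(a,295+x/6-.4,65+y/6-.4)
T=lambda x,y:(b,435+(x-360)/6-.4,295+y/6-.4)
print('f',b['mtx'][0,0])
for p in [S(145,97),S(90,65),S(200,130),S(120,50),T(640,165),T(455,165)]: print(onz(*p,.108).round(4))
c=tri([S(145,97),T(548,135)]);print('handle top',c)
sp=(a,185+168/6-.4,130+114/6-.4);tp=(b,425+(527-360)/6-.4,145+(433-300)/6-.4)
p=tri([sp,tp]);print('pad',p, np.linalg.norm((p[0]-c[0])[:2]),np.degrees(np.arctan2(*(p[0]-c[0])[1::-1])))
# base plate edges in top
for e in [((394,100),(402,328)),((480,98),(491,326))]:
    P=[onz(b,*q,.012) for q in e];v=P[0]-P[1];print(P,np.degrees(np.arctan2(v[1],v[0])))
o=get_obs();print(o['tool_pos'],o['t'])
E
```

```text
f 590.5097668598506
[ 0.5207 -0.1266  0.108 ]
[ 0.5256 -0.142   0.108 ]
[ 0.516  -0.1112  0.108 ]
[ 0.5173 -0.1425  0.108 ]
[ 0.5153 -0.1424  0.108 ]
[ 0.5154 -0.1102  0.108 ]
handle top (array([ 0.52061823, -0.12651625,  0.10804389]), [np.float64(9.826190975745798e-05), np.float64(9.826190975749952e-05)])
pad (array([ 0.68566143, -0.12293441,  0.07735154]), [np.float64(0.0005445149107017588), np.float64(0.0005445149107017887)]) 0.1650820651142916 1.2432640755993154
[array([ 0.78155888, -0.06695158,  0.012     ]), array([ 0.50170356, -0.07298513,  0.012     ])] 1.2350771350602379
[array([ 0.78380555, -0.17358249,  0.012     ]), array([ 0.50364663, -0.18027419,  0.012     ])] 1.368270298755763
[ 0.25343376 -0.57064404  0.20356497] 0.1
```

Two views give the handle at (0.520, -0.1265), its top at 0.108, and the pad at (0.686, -0.123, 0.077). The setter is turned about +1.3°. I'll move above the handle with the tool y axis along the stroke.

{"api": "carry_out", "payload": {"rows": [[0,0,-0.23,0.65,-0.455,0,0],[0,0,-0.23,0.65,-0.455,0,0],[0,0,-0.23,0.65,-0.455,0,0],[0,0,-0.23,0.65,-0.455,0,0],[0,0,-0.23,0.65,-0.455,0,0]], "force": 60}}

```text
t: 0.6
tool_pos: [0.3772, -0.3647, 0.2041]
tool_rot: [-2.638, -1.704, -0.001]
contact_force: [0.6, -0.4, 0.0]
opening: 0.0428
grip_force: 0.0
```

```bash
cat > go.py <<'E'
import sys
from h import *
# target x y z, tool-y yaw deg
x=list(map(float,sys.argv[1:5]));o=get_obs();T=Ro.from_rotvec(o['tool_rot'])
s=np.radians(x[3]);y=np.array([np.cos(s),np.sin(s),0]);z=np.array([0,0,-1.])
G=Ro.from_matrix(np.c_[np.cross(y,z),y,z])
print(o['t'],o['tool_pos'].round(4),'open',round(o['opening'],4),'F',o['contact_force'].round(1))
print('turn',((T.inv()*G).as_rotvec()/np.pi).round(3),'shift',totool(x[:3]).round(3))
E
python3 go.py 0.5205 -0.1265 0.16 1.3
```

```text
0.6 [ 0.3772 -0.3647  0.2041] open 0.0428 F [ 0.6 -0.4  0. ]
turn [-0.    -0.    -0.142] shift [0.92  0.109 0.148]
```

{"api": "carry_out", "payload": {"rows": [[0,0,-0.14,0.85,0.09,0,0],[0,0,-0.14,0.85,0.09,0,0],[0,0,-0.14,0.85,0.09,0,0],[0,0,-0.14,0.85,0.09,0,0],[0,0,-0.14,0.85,0.09,0,0]]}}

```text
t: 1.1
tool_pos: [0.5045, -0.1503, 0.2044]
tool_rot: [-2.211, -2.232, 0.0]
contact_force: [0.5, -0.6, 0.4]
opening: 0.0427
grip_force: 0.0
```

```bash
python3 go.py 0.5205 -0.1265 0.16 1.3
```

```text
1.1 [ 0.5045 -0.1503  0.2044] open 0.0427 F [ 0.5 -0.6  0.4]
turn [-0.    -0.    -0.004] shift [0.079 0.054 0.148]
```

{"api": "carry_out", "payload": {"rows": [[0,0,0,0.075,0.05,0.145,0],[0,0,0,0.075,0.05,0.145,0],[0,0,0,0.075,0.05,0.145,0]]}}

```text
t: 1.4
tool_pos: [0.5179, -0.129, 0.1595]
tool_rot: [-2.207, -2.231, 0.003]
contact_force: [-0.5, 0.2, 0.2]
opening: 0.0426
grip_force: 0.0
```

```bash
python3 go.py 0.5205 -0.1265 0.07 1.3; python3 - <<'E'
from h import *
d=grab('wrist','w1')
for X in [(.5205,-.1265,.108),(.5145,-.1435,.108),(.5145,-.1095,.108),(.5265,-.1095,.108),(.5265,-.1435,.108)]: print(proj(d,np.array(X)).round())
E
```

```text
1.4 [ 0.5179 -0.129   0.1595] open 0.0426 F [-0.5  0.2  0.2]
turn [-0.001 -0.    -0.004] shift [0.008 0.01  0.298]
[319. 240.]
[309. 267.]
[309. 211.]
[330. 212.]
[329. 267.]
```

View pics/w1.png

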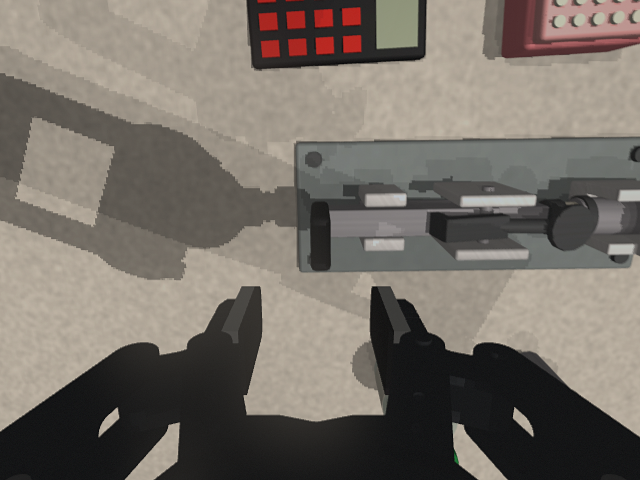

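The wrist view shows the handle plate top centred at about (319,237), which matches the predicted (319,240). I'll descend.

{"api": "carry_out", "payload": {"rows": [[0,0,0,0.008,0.008,0.1,0],[0,0,0,0.008,0.008,0.2,0],[0,0,0,0.008,0.008,0.296,0],[0,0,0,0.008,0.008,0.296,0]]}}

```text
t: 1.85
tool_pos: [0.5185, -0.1278, 0.0696]
tool_rot: [-2.21, -2.225, 0.004]
contact_force: [-0.5, 0.4, 0.7]
opening: 0.0424
grip_force: 0.0
```

{"api": "carry_out", "payload": {"rows": [[0,0,0,0,0,0,1],[0,0,0,0,0,0,1],[0,0,0,0,0,0,1],[0,0,0,0,0,0,1],[0,0,0,0,0,0,1]], "force": 40}}

```text
t: 2.35
tool_pos: [0.5211, -0.1287, 0.0753]
tool_rot: [2.209, 2.232, -0.004]
contact_force: [-7.0, -1.6, 5.5]
opening: 0.0105
grip_force: 41.2
```

```bash
python3 go.py 0.463 -0.128 0.07 1.3
```

```text
2.35 [ 0.5211 -0.1287  0.0753] open 0.0105 F [-7.  -1.6  5.5]
turn [-0.     0.001 -0.004] shift [ 0.004 -0.194  0.018]
```

{"api": "carry_out", "payload": {"rows": [[0,0,0,0,-0.05,0,1],[0,0,0,0,-0.1,0,1],[0,0,0,0.001,-0.15,0,1],[0,0,0,0.002,-0.17,0,1],[0,0,0,0.002,-0.17,0,1]]}}

```text
t: 2.85
tool_pos: [0.4741, -0.13, 0.0755]
tool_rot: [2.202, 2.222, 0.006]
contact_force: [9.9, -5.4, -9.1]
opening: 0.0103
grip_force: 39.8
```

```bash
python3 go.py 0.463 -0.128 0.075 1.3
```

```text
2.85 [ 0.4741 -0.13    0.0755] open 0.0103 F [ 9.9 -5.4 -9.1]
turn [ 0.004  0.002 -0.004] shift [ 0.007 -0.037  0.001]
```

{"api": "carry_out", "payload": {"rows": [[0,0,0,0.002,-0.02,0,1],[0,0,0,0.002,-0.037,0,1],[0,0,0,0.002,-0.037,0,1],[0,0,0,0.002,-0.037,0,1]]}}

```text
t: 3.25
tool_pos: [0.4641, -0.1303, 0.0755]
tool_rot: [2.2, 2.221, 0.006]
contact_force: [13.8, -9.6, -10.6]
opening: 0.0107
grip_force: 39.6
```

```bash
python3 go.py 0.463 -0.128 0.075 1.3; python3 - <<'E'
from h import *
a=np.load('pics/scene1.npz');d=grab('scene','scene2')
cv2.imwrite('pics/z2.png',cv2.resize(np.hstack([a['img'][60:220,130:360],d['img'][60:220,130:360]]),None,fx=1.7,fy=1.7))
t=grab('top','top2')
E
```

```text
3.25 [ 0.4641 -0.1303  0.0755] open 0.0107 F [ 13.8  -9.6 -10.6]
turn [ 0.004  0.003 -0.004] shift [ 0.008 -0.003  0.002]
```

View pics/z2.png

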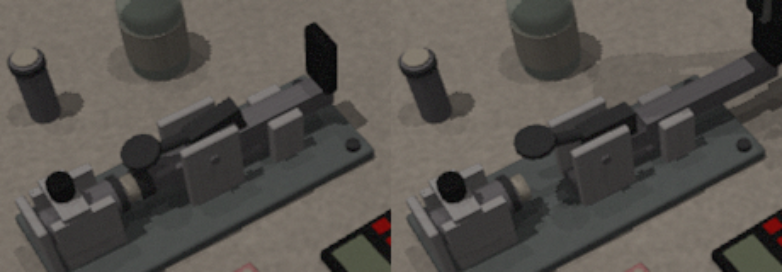

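The pad has visibly risen: its scene centre went from about (213,148) to (215,142). I'll check its height against 88 mm.

```bash
python3 - <<'E'
from h import *
s=np.load('pics/scene2.npz');t=np.load('pics/top2.npz')
for z in (.0775,.088): print(z,proj(s,np.array([.6857,-.1229,z])),proj(t,np.array([.6857,-.1229,z])))
for n,d,x0,y0 in (('scene',s,190,115),('top',t,425,135)):
    c=d['img'][y0:y0+55,x0:x0+55].copy(); g=cv2.GaussianBlur(cv2.cvtColor(c,6),(3,3),0)
    h=cv2.HoughCircles(g,cv2.HOUGH_GRADIENT,1,50,param1=60,param2=8,minRadius=9,maxRadius=16);print(n,None if h is None else h[0]+[x0,y0,0])
im=np.hstack([cv2.convertScaleAbs(cv2.resize(d['img'][y0:y0+55,x0:x0+55],None,fx=7,fy=7,interpolation=2),alpha=1.8) for d,x0,y0 in((s,190,115),(t,425,135))]);cv2.imwrite('pics/z3.png',im)
E
```

```text
0.0775 [212.98810024 148.63681411] [452.71613045 166.29589713]
0.088 [211.55784181 143.24605646] [454.88584641 164.46533594]
scene [[214.5        137.5         15.39999962]]
top [[454.5        169.5         14.30000019]]
```

View pics/z3.png

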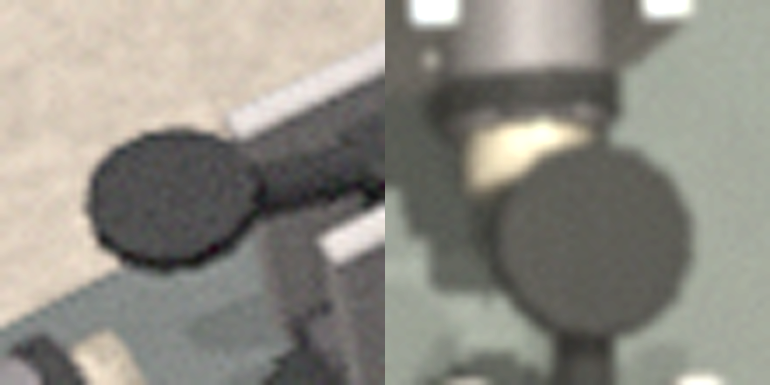

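The pad stands at scene (214.3,142.7) and top (454.5,169). The sear looks to have dropped in. I'll pull slightly further for margin, then let go.

{"api": "carry_out", "payload": {"rows": [[0,0,0,0,-0.006,0,1],[0,0,0,0,-0.006,0,1]]}}

```text
t: 3.55
tool_pos: [0.4623, -0.1303, 0.0755]
tool_rot: [2.2, 2.221, 0.006]
contact_force: [12.6, -9.0, -11.6]
opening: 0.0105
grip_force: 39.6
```

{"api": "carry_out", "payload": {"rows": [[0,0,0,0,0.02,0,1],[0,0,0,0,0.035,0,1],[0,0,0,0,0.035,0,0],[0,0,0,0,0.035,0,0],[0,0,0,0,0.035,0,0]]}}

```text
t: 4.05
tool_pos: [0.4684, -0.1269, 0.0737]
tool_rot: [2.21, 2.23, 0.001]
contact_force: [0.2, 1.1, -0.1]
opening: 0.0429
grip_force: 0.0
```

```bash
python3 - <<'E'
from h import *
s=np.load('pics/scene2.npz');t=np.load('pics/top2.npz')
print(tri([(s,214.3,142.7),(t,454.5,169.2)]))
E
python3 go.py 0.475 -0.1275 0.16 1.3
```

```text
(array([ 0.68136434, -0.12323539,  0.08586366]), [np.float64(0.000609830946822196), np.float64(0.0006098309468219981)])
4.05 [ 0.4684 -0.1269  0.0737] open 0.0429 F [ 0.2  1.1 -0.1]
turn [ 0.001  0.    -0.004] shift [-0.002  0.022 -0.288]
```

Now lift, then shut the fingers and move over the pad.

{"api": "carry_out", "payload": {"rows": [[0,0,0,0,0,-0.12,0],[0,0,0,0,0,-0.28,0],[0,0,0,0,0,-0.28,0],[0,0,0,0,0.15,-0.28,0],[0,0,0,0,0.3,-0.28,1]]}}

```text
t: 4.55
tool_pos: [0.5586, -0.1258, 0.1575]
tool_rot: [2.21, 2.229, 0.002]
contact_force: [0.7, -0.3, 1.2]
opening: 0.0296
grip_force: 0.0
```

```bash
python3 go.py 0.6815 -0.1232 0.125 1.3; python3 - <<'E'
from h import *
d=grab('scene','scene3');t=grab('top','top3')
cv2.imwrite('pics/z4.png',cv2.resize(np.hstack([d['img'][30:220,130:360],t['img'][80:270,410:640],])[:,:],None,fx=1.7,fy=1.7))
E
```

```text
4.55 [ 0.5586 -0.1258  0.1575] open 0.0296 F [ 0.7 -0.3  1.2]
turn [ 0.001  0.    -0.004] shift [0.005 0.409 0.109]
```

View pics/z4.png

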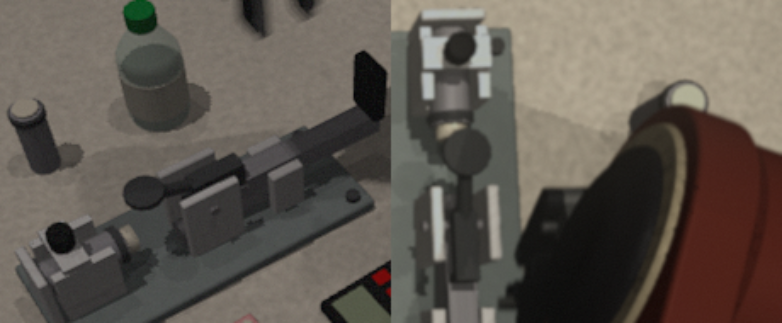

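The handle stays drawn back at crop (370,85), and the pad is up and clear of the gripper. The sear is holding.

{"api": "carry_out", "payload": {"rows": [[0,0,0,0.004,0.15,0,1],[0,0,0,0.004,0.3,0,1],[0,0,0,0.004,0.405,0,1],[0,0,0,0.004,0.405,0.1,1],[0,0,0,0.004,0.405,0.1,1]]}}

```text
t: 5.15
tool_pos: [0.6768, -0.1225, 0.1218]
tool_rot: [-2.206, -2.227, 0.006]
contact_force: [-0.2, -0.2, -1.2]
opening: 0.0002
grip_force: 0.0
```

```bash
python3 go.py 0.6815 -0.1232 0.092 1.3
```

```text
5.15 [ 0.6768 -0.1225  0.1218] open 0.0002 F [-0.2 -0.2 -1.2]
turn [-0.002 -0.001 -0.004] shift [-0.003  0.016  0.099]
```

{"api": "carry_out", "payload": {"rows": [[0,0,0,-0.002,0.01,0.05,1],[0,0,0,-0.002,0.01,0.095,1],[0,0,0,-0.002,0.01,0.095,1]]}}

```text
t: 5.45
tool_pos: [0.6803, -0.1236, 0.0953]
tool_rot: [-2.209, -2.229, 0.003]
contact_force: [0.2, -0.1, -0.3]
opening: 0.0001
grip_force: 0.0
```

```bash
python3 go.py 0.6815 -0.1232 0.078 1.3
```

```text
5.45 [ 0.6803 -0.1236  0.0953] open 0.0001 F [ 0.2 -0.1 -0.3]
turn [-0.001 -0.    -0.004] shift [0.001 0.004 0.058]
```

{"api": "carry_out", "payload": {"rows": [[0,0,0,0,0.003,0.02,1],[0,0,0,0,0.003,0.035,1],[0,0,0,0,0.003,0.045,1],[0,0,0,0,0.003,0.055,1],[0,0,0,0,0.003,0.055,1]]}}

```text
t: 5.95
tool_pos: [0.683, -0.1239, 0.081]
tool_rot: [-2.211, -2.231, 0.0]
contact_force: [-0.2, -0.3, -0.5]
opening: 0.0
grip_force: 0.0
```

{"api": "carry_out", "payload": {"rows": [[0,0,0,0,0,0.007,1],[0,0,0,0,0,0.007,1]]}}

```text
t: 6.15
tool_pos: [0.6832, -0.124, 0.0792]
tool_rot: [-2.211, -2.232, 0.0]
contact_force: [-0.7, -0.1, 0.2]
opening: -0.0003
grip_force: 0.0
```

```bash
python3 - <<'E'
from h import *
o=get_obs();print(o['tool_pos'],o['contact_force'])
d=grab('scene','scene5')
cv2.imwrite('pics/z5.png',cv2.resize(d['img'][60:220,130:350],None,fx=3.5,fy=3.5))
E
```

```text
[ 0.68316934 -0.12398446  0.07916304] [-0.71735507 -0.14236246  0.24918504]
```

View pics/z5.png

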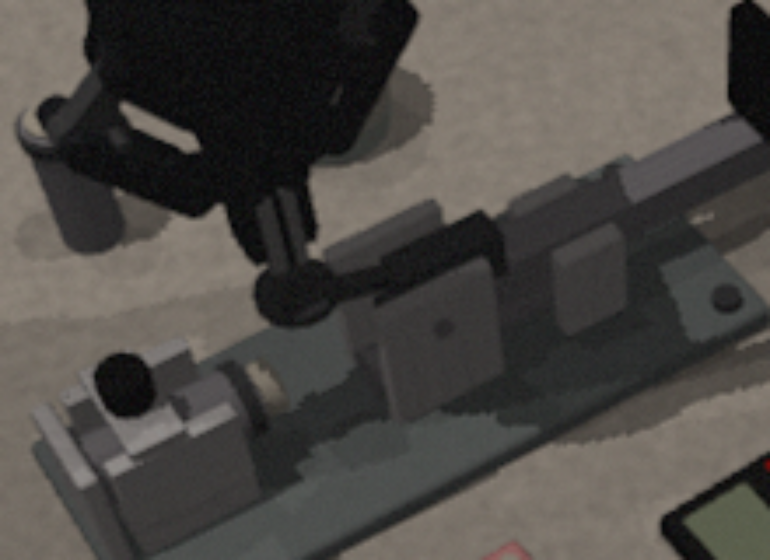

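Not fired yet: the handle is still back and the pad still up at crop (295,293), with the fingertips over it. I'll keep pressing.

{"api": "carry_out", "payload": {"rows": [[0,0,0,0,-0.003,0.007,1],[0,0,0,0,-0.003,0.014,1],[0,0,0,0,-0.003,0.014,1]]}}

```text
t: 6.5
tool_pos: [0.682, -0.1239, 0.0745]
tool_rot: [-2.211, -2.231, 0.001]
contact_force: [0.3, 0.5, -0.6]
opening: -0.0002
grip_force: 0.0
```

```bash
python3 - <<'E'
from h import *
o=get_obs();d=np.load('pics/scene5.npz');print(o['tool_pos'],o['contact_force'])
for X in [(.6832,-.124,.0792),(.6815,-.1232,.088),(.6815,-.1232,.079)]:print((proj(d,np.array(X))-[130,60])*3.5)
s=grab('scene','scene6')
g=cv2.absdiff(s['img'],d['img']).max(2);print(np.argwhere(g>40).mean(0),(g>40).sum())
E
```

```text
[ 0.68197042 -0.12394769  0.07453887] [ 0.26281513  0.52342393 -0.62891848]
[294.41641372 302.49047169]
[295.43068747 286.10903424]
[299.6128639  302.33601732]
[ 69.98569571 187.35630689] 769
```

```bash
python3 - <<'E'
from h import *
s=np.load('pics/scene6.npz');w=grab('wrist','w6')
a=cv2.convertScaleAbs(cv2.resize(s['img'][110:170,185:245],(400,400),interpolation=2),alpha=2.2)
cv2.imwrite('pics/z6.png',np.hstack([a,cv2.convertScaleAbs(cv2.resize(w['img'][130:430,170:470],(400,400)),alpha=1.8)]))
print(proj(w,get_obs()['tool_pos']),(proj(s,get_obs()['tool_pos'])-[185,110])*6.667)
E
```

```text
[314.02274119 276.76244892] [202.42850169 255.242699  ]
```

View pics/z6.png

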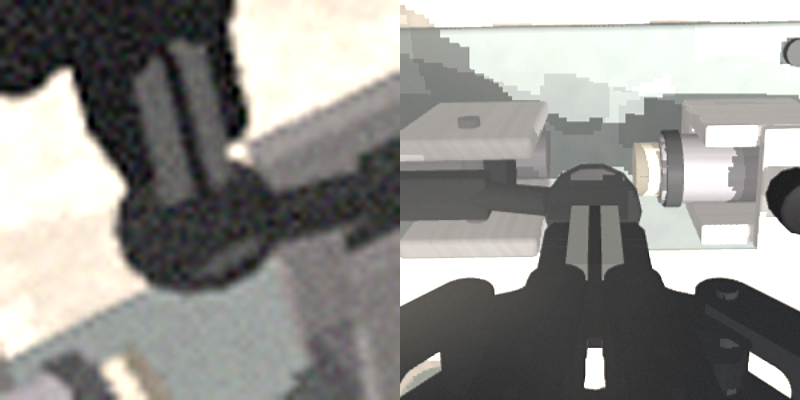

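```bash
python3 - <<'E'
from h import *
s=np.load('pics/scene6.npz');w=np.load('pics/w6.npz')
o=get_obs();print(o['t'],o['tool_pos'],o['contact_force'],o['q'].round(3),o['effort'].round(1))
print('tip',tri([(s,185+190/6.667,110+198/6.667),(w,170+195*.75,130+205*.75)]))
print('disc scene z.086',onz(s,185+197/6.667,110+215/6.667,.086),'z.075',onz(s,185+197/6.667,110+215/6.667,.075))
print('disc wrist',[onz(w,170+195*.75,130+210*.75,z) for z in (.086,.075)])
print(-w['R'].T@w['t'])
E
```

```text
6.6 [ 0.68222283 -0.12399345  0.0749272 ] [-0.00061223 -0.41432828 -0.16425008] [-0.287  0.312  1.543 -0.     1.287 -0.296] [ -0.  -48.  -34.5  -0.    0.   -0. ]
tip (array([ 0.68332   , -0.1177412 ,  0.09818845]), [np.float64(0.00019912441299929385), np.float64(0.00019912441299937804)])
disc scene z.086 [ 0.68123214 -0.12410459  0.086     ] z.075 [ 0.67849653 -0.13381113  0.075     ]
disc wrist [array([ 0.68323226, -0.1245373 ,  0.086     ]), array([ 0.68329535, -0.12930764,  0.075     ])]
[ 0.68232648 -0.05605388  0.24391705]
```

Both views agree that the tip is still above the undepressed pad and the force is zero. I'll keep lowering in small steps until I feel contact.

{"api": "carry_out", "payload": {"rows": [[0,0,0,0,0,0.007,1],[0,0,0,0,0,0.013,1],[0,0,0,0,0,0.013,1]]}}

```text
t: 6.9
tool_pos: [0.682, -0.124, 0.0707]
tool_rot: [-2.211, -2.231, 0.001]
contact_force: [-0.2, -0.5, -0.3]
opening: 0.0001
grip_force: 0.0
```

{"api": "carry_out", "payload": {"rows": [[0,0,0,0,0,0.007,1],[0,0,0,0,0,0.013,1],[0,0,0,0,0,0.013,1]]}}

```text
t: 7.2
tool_pos: [0.6821, -0.1239, 0.0668]
tool_rot: [-2.211, -2.231, 0.0]
contact_force: [0.1, -0.2, 0.2]
opening: -0.0001
grip_force: 0.0
```

```bash
python3 - <<'E'
from h import *
d=np.load('pics/scene6.npz');s=grab('scene','scene7');w=grab('wrist','w7')
o=get_obs();print(o['tool_pos'],o['contact_force'])
a=lambda s:cv2.convertScaleAbs(cv2.resize(s['img'][110:170,185:245],(400,400),interpolation=2),alpha=2.2)
cv2.imwrite('pics/z7.png',np.hstack([a(s),cv2.convertScaleAbs(cv2.resize(w['img'][130:430,170:470],(400,400)),alpha=1.8)]))
E
```

```text
[ 0.68226583 -0.12403533  0.06720629] [-0.47223931 -0.5254145  -0.23796169]
```

```bash
python3 - <<'E'
from h import *
for n in ('scene3','scene5','scene6','scene7'):
    s=np.load(f'pics/{n}.npz')['img'];g=s.max(2)
    print(n,'pad col',g[128:160,212:216].mean(1).astype(int),'handle dark',np.argwhere(g[70:130,330:370]<25).mean(0)+[70,330])
for n in ('w6','w7'):
    g=np.load(f'pics/{n}.npz')['img'].max(2);print(n,g[245:310,314:318].mean(1).astype(int), g[270,270:365:3])
E
```

```text
scene3 pad col [109 106 107 111 106  72  36  40  41  41  42  41  41  41  44  43  46  46
  46  45  46  47  45  37  21  37  62  69  68  68  68  67] handle dark [ 83.35684647 347.6120332 ]
scene5 pad col [36 36 32 30 28 27 27 28 27 27 27 27 23 23 23 22 21 26 26 21 22 26 28 27
 22 40 65 73 72 70 74 72] handle dark [ 83.06183369 347.63113006]
scene6 pad col [32 29 29 26 28 30 28 29 29 33 31 31 23 27 21 26 26 22 23 26 25 25 30 27
 25 38 66 73 72 72 73 73] handle dark [ 83.24735729 347.68921776]
scene7 pad col [30 29 28 27 27 28 29 27 31 31 30 32 36 39 41 36 32 29 21 25 25 27 32 29
 23 37 66 75 73 71 73 73] handle dark [ 83.14498934 347.65245203]
w6 [75 75 75 75 75 75 77 69 46 43 44 52 68 70 70 70 70 71 70 71 49 44 44 44
 45 44 44 44 45 45 45 45 45 44 45 44 44 44 44 34 31 32 31 32 31 32 31 32
 32 31 32 31 32 32 32 31 32 31 31 32 32 31 31 32 31] [ 45  43  51  56  71  44  46  46  44  45  43  44  45  45  44  45  45  45
  44  43  44  43  44  44  42  38 120 119 118 194 192 201]
w7 [79 77 78 78 77 77 76 77 76 77 77 77 78 70 47 43 43 48 69 71 71 71 71 71
 70 71 72 49 44 45 45 44 44 45 44 45 45 45 46 34 32 31 32 31 31 32 31 31
 32 32 32 31 32 31 31 31 31 32 31 30 31 31 32 31 31] [ 96  94  94  91 126 133  43  46  48  45  46  71  71  71  70  71  72  71
  72  72  72  46  43  41  92 111 117 126 126 127 125 216]
```

The pad edge hasn't moved (row 152.7) while the fingertips keep descending, so they really sit higher than the reported TCP. I'll continue in small steps, watching the force.

{"api": "carry_out", "payload": {"rows": [[0,0,0,0,0,0.007,1],[0,0,0,0,0,0.013,1],[0,0,0,0,0,0.013,1]]}}

```text
t: 7.6
tool_pos: [0.682, -0.1239, 0.0629]
tool_rot: [-2.21, -2.231, 0.001]
contact_force: [0.4, -0.3, -0.1]
opening: 0.0001
grip_force: 0.0
```

{"api": "carry_out", "payload": {"rows": [[0,0,0,0,0,0.007,1],[0,0,0,0,0,0.01,1],[0,0,0,0,0,0.01,1]]}}

```text
t: 7.9
tool_pos: [0.6826, -0.1241, 0.0613]
tool_rot: [2.211, 2.232, 0.0]
contact_force: [-1.1, 0.4, 3.8]
opening: -0.0001
grip_force: 2.1
```

Contact, 3.8 N. Now press.

{"api": "carry_out", "payload": {"rows": [[0,0,0,0,0,0.01,1],[0,0,0,0,0,0.02,1],[0,0,0,0,0,0.027,1],[0,0,0,0,0,0.027,1]]}}

```text
t: 8.3
tool_pos: [0.6862, -0.1241, 0.0558]
tool_rot: [2.206, 2.227, 0.009]
contact_force: [4.1, 1.5, 7.1]
opening: -0.0
grip_force: 3.7
```

{"api": "carry_out", "payload": {"rows": [[0,0,0,0,0.005,0.007,1],[0,0,0,0,0.005,0.013,1],[0,0,0,0,0.005,0.013,1]]}}

```text
t: 8.6
tool_pos: [0.6862, -0.1243, 0.0498]
tool_rot: [2.208, 2.228, 0.006]
contact_force: [5.7, 0.9, 4.3]
opening: 0.0003
grip_force: 2.9
```

```bash
cat > chk.py <<'E'
from h import *
import sys
o=get_obs();print(o['t'],o['tool_pos'].round(4),o['contact_force'].round(1))
g=grab('scene',sys.argv[1])['img'].max(2)
print('pad col',g[138:160,212:216].mean(1).astype(int),'handle dark',np.argwhere(g[70:130,330:370]<25).mean(0)+[70,330],'rest spot',np.argwhere(g[70:115,305:330]<25).shape)
E
python3 chk.py s8
```

```text
8.6 [ 0.6862 -0.1243  0.0498] [5.7 0.9 4.3]
pad col [35 33 32 27 31 28 27 30 27 25 29 33 32 31 37 38 28 23 21 30 33 39] handle dark [nan nan] rest spot (506, 2)chk.py:5: RuntimeWarning: Mean of empty slice.
  print('pad col',g[138:160,212:216].mean(1).astype(int),'handle dark',np.argwhere(g[70:130,330:370]<25).mean(0)+[70,330],'rest spot',np.argwhere(g[70:115,305:330]<25).shape)
  ret = um.true_divide(
```

It has fired: the handle has left the drawn spot and is back in the rest area. I'll retract straight up.

{"api": "carry_out", "payload": {"rows": [[0,0,0,0,0,-0.1,1],[0,0,0,0,0,-0.25,1],[0,0,0,0,0,-0.4,1],[0,0,0,-0.2,-0.3,-0.5,1],[0,0,0,-0.2,-0.4,-0.5,1]]}}

```text
t: 9.15
tool_pos: [0.5988, -0.1714, 0.1928]
tool_rot: [2.208, 2.232, -0.0]
contact_force: [-0.3, -1.0, -1.0]
opening: -0.0003
grip_force: 0.0
```

{"api": "carry_out", "payload": {"rows": [[0,0,0,0,-0.5,-0.1,1],[0,0,0,0,-0.5,-0.1,1],[0,0,0,0,-0.5,-0.1,1],[0,0,0,0,-0.5,-0.1,1]]}}

```text
t: 9.55
tool_pos: [0.4446, -0.1715, 0.2209]
tool_rot: [-2.213, -2.229, 0.002]
contact_force: [0.3, -0.2, 0.0]
opening: 0.0001
grip_force: 0.0
```

```bash
python3 go.py 0.5 -0.2 0.25 1.3; python3 - <<'E'
from h import *
a=np.load('pics/scene1.npz');d=grab('scene','scene9')
f=lambda s:cv2.convertScaleAbs(cv2.resize(s['img'][70:220,140:340],None,fx=2,fy=2,interpolation=2),alpha=1.8)
z=lambda s:cv2.convertScaleAbs(cv2.resize(s['img'][140:190,170:236],(400,300),interpolation=2),alpha=1.8)
cv2.imwrite('pics/z9.png',np.vstack([np.hstack([f(a),f(d)]),np.hstack([z(a),z(d)])]))
E
```

```text
9.55 [ 0.4446 -0.1715  0.2209] open 0.0001 F [ 0.3 -0.2  0. ]
turn [-0.     0.    -0.005] shift [-0.096  0.184 -0.097]
```

View pics/z9.png

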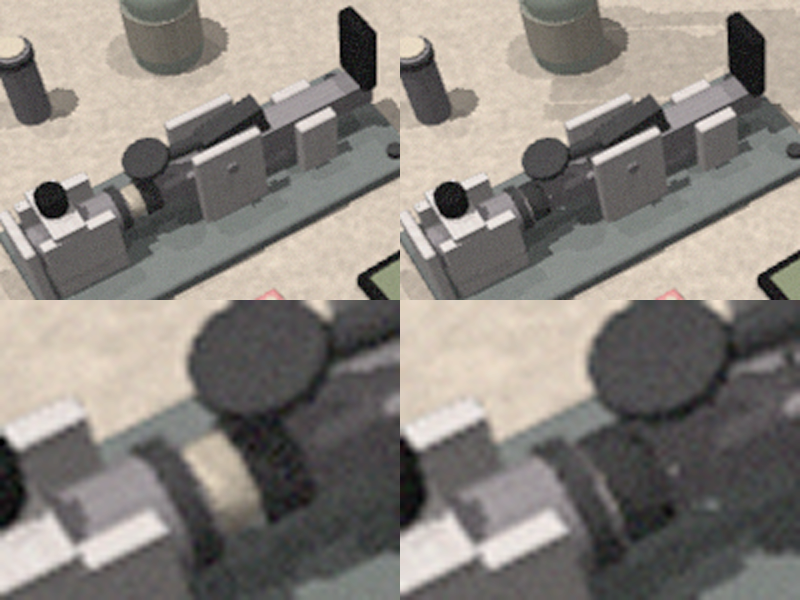

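The plug's white band at lower-left crop (225,480) is gone. The striker head now sits against the tube mouth and the handle is further forward than at the start. The arm is clear, so I'll hand in.

```bash
python3 -c "
from station import finish_job
print(finish_job())"
```

```text
the job is handed in; nothing more can be done
None
```

I drew the striker back until the sear held, let go, then fired it with the trip pad; the last picture shows the plug driven home, the arm was clear at 9.55 s, and the job is handed in (no verdict came back).

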